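# Fit the retaining ring over the sprung thrust collar

### The arm

A 6-joint arm with a two-finger parallel gripper is mounted at the origin on a cart in front of the work surface, level with it; the furniture and walls round the work are solid. World frame = base frame: x ahead of the robot, y to its left, z up, the work surface at z = 0. Lengths are in m, angles in rad, forces in N, time in s.
With the tool pointing down it reaches from about 0.275 to 0.825 m from the base axis. Payload 4.9 kg.
Tool frame: the origin (TCP) lies at the very end of the fingers, on their centre line; the grasp point (between the pads) lies 19 mm behind it; z points along the fingers, y is the line along which they close (so a half turn about z gives the same grasp; the last joint's range is limited). The gripper opens to 85 mm and grips with 20 to 120 N. Pads are 22 mm wide; open, the fingers measure 114 mm over their backs; the gripper's body (76 mm by 85 mm) begins 54 mm behind the grasp point. The pads swing forward as they close: fully open they stand 13 mm farther back than shut.
Start: joints at [-1.478, 0.326, -0.193, 1.052, 0, 1.437], TCP at [0.124, -0.536, 0.231] pointing down, gripper open.
Joint ranges: [-2.65, 2.65], [-0.97, 1.79], [-1.3, 1.35], [-1.93, 2.1], [-1.47, 1.37], [-3.14, 3.14]. Speed limits (rad/s): [2.57, 2.57, 3.14, 3.14, 3.14, 3.14].

### API

Orientations are given as a unit quaternion [x, y, z, w].
In Python, from cell import get_obs, read_camera, calibration, close_job, recognise, outline_of, landmark_of gives the robot as it stands.
- The arm moves only by the tool servo_tool, never from a script. Its argument "increments" is a list of rows, each a list of 5 numbers: the shift along the tool's x, y, z in cm, then the turn about the tool's z in rad, then the closure, from 0 (fully open) to 1 (shut). In form: [[x, y, z, spin, gripper], ...]. A call has 1 to 12 rows; each row shifts and turns the commanded pose from where the row before left it, along the tool's axes as they then stand; what a row does not reach is not made up. A row lasts 1/8 s, in which the tool goes at most 62.5 mm and 10.7 degrees, less where a joint would pass 70% of its speed; a pose out of reach is approached as far as the arm can. A call is refused whole if a number of a shift passes 6.25 or a number of a turn 0.188, either way. A call with a gripper value outside its range is refused whole. The fingers move at their own pace and stop on an object; the grip force is fixed at half the most. Time passes only in rows, so rows that do not move let the fingers close. It gives the time, the measured TCP pose, the force, the opening and the grip force at its end, in the units of the state.
- get_obs(): the state, without advancing time (a new reading comes with each control period).
- read_camera(name): name is "scene" or "side" or "wrist"; returns the picture (400x640x3 uint8, red, green, blue); there is no depth.
- calibration(name): a dict with "fx", "fy", "cx", "cy" (pixels), "R" (3x3) and "t" (3): a world point X has camera coordinates R X + t; the wrist camera has in their place "tool_from_camera" (4x4, takes a point from camera to tool coordinates, whose origin is the TCP and whose axes are the flange's). Camera axes: x right, y down, z forward; pixel columns grow to the right and rows downward; lengths in m; the calibration is good to about 2 mm. A picture is of the moment at which its call begins: read the wrist's pose just before it. calibration takes no time and is no camera call.
- close_job(): hands the job in; it is judged then, once.
Trained networks look in the newest picture that a camera, given by its name, has taken for a name from the list of things; names that differ only in an ending like _2 or _b are one class to them, and where a whole thing is asked for, a point or a joint stands for the part that bears it (a point fixed in the world has none). Each returns a list of dicts, best first, with "score" (0 to 1); they miss things now and then, are a little off and sometimes report something else, mostly with a low value. They report only what shows in the picture. A call takes as long as a camera call.
- recognise(camera, label): "bbox" ([left, top, width, height] in pixels, round what is visible of it).
- outline_of(camera, label): "region" (400x640 bool, what is visible of it) and "bbox" ([left, top, width, height] in pixels, round what is visible of it).
- landmark_of(camera, label): "pixel" ([column, row] in pixels: a listed point, or the origin of a listed thing).
The state is a dict: "clock": time; "joint_positions": joint angles; "qvel": joint speeds; "tau": joint torques, N m; "tool_pos": TCP position; "ee_rot": TCP orientation; "contact_force": force on the tool from outside, world axes, zero at the start; "ft_torque": the same for the moment, N m; "finger_gap": finger opening in m; "gripper_force": force on a finger pad.
Only numpy, scipy, OpenCV 4.12 (cv2) and the standard library are available. Lean on these libraries where they do the work, as an engineer would, in place of code of your own. Each camera call takes 0.05 s, during which the arm holds its last target. There are 200 camera calls.

### The job

Take the retaining-ring pliers from their rack, put their tips into the two eyes of the ring that rests on the end of the spindle, and squeeze to open the ring without overstretching it. With the pliers, push the open ring straight down the shaft against the sprung collar, gently and no harder than needed, until it can close in the groove, let it close there so that it holds the collar down, and stand the pliers back upright in their rack. Leave the parts lying around alone.

Things in the scene. Friction and masses are not known exactly. Their poses are not given: they have to be found in the camera images.
- spindle: Fixed bearing housing, round grey foot 92 mm across, 26 mm high, with an upright steel shaft on its axis. Origin: centre of the underside, z up. The shaft is 30 mm in diameter up to a flat shoulder 50 mm above the origin; a nose of 21 mm diameter stands on it, up to 60 mm. An aluminium collar (39 mm diameter, 8 mm thick) slides on the shaft and at rest hides the groove.
- shaft_groove (a point): Centre of the shaft's groove, 39 mm above the spindle's origin, z up. The groove is 22 mm in diameter and 10 mm high (34 to 44 mm above the origin); over it the 30 mm land runs up to the shoulder at 50 mm.
- thrust_collar (a joint): How far the collar is pushed down, m: 0 at rest (its top 43 mm above the spindle's origin), 0.007 at its hard stop. Its spring pushes up with 3 N at rest and 1.5 N more per mm, 13.5 N just above the stop. Past 4 mm the ring on it is below the groove's upper edge and can close; a closed ring is pushed up to that edge and keeps the collar down by about 4 mm.
- ring: Loose retaining ring of 5 mm dark steel wire, 46 g, 37 mm across (centre line), lying flat on the shaft's shoulder round the nose at the start. Origin: its centre, on its underside; z up, gap on +x, back bridge on -x. Two sprung arms (+y and -y) hinge on the bridge. Each has an inner shoe, 11.8 mm from the centre, that fits the groove; it must go out 3.2 mm (0.16 rad of its arm) to pass the land.
- ring_arm_l (a joint): Opening of the arm on the ring's +y side, rad, 0 closed; shoe and eye go out about 20 mm per rad (the eye also 8 mm per rad towards -x). It takes 1.5 N at the eye to start and 6 N at 0.3 rad. 0.2 to 0.3 rad is a good opening; over 0.36 rad the ring is overstretched.
- ring_arm_r (a joint): The same for the arm on the ring's -y side.
- eye_l (a point): Centre of the eye on the ring's +y arm, at (1, 25, 2.5) mm from the ring's origin when closed. The eye is an open loop of 4 mm wire outside the arm, clear opening 8 mm (ring y) by 14 mm (ring x); its outer wire slopes a little.
- eye_r (a point): Centre of the eye on the -y arm, likewise, at (1, -25, 2.5) mm. Once open, the ring has about 2 mm of play towards its +x before its bridge rubs on the shaft; if it binds there, shifting the pliers 2 mm towards the ring's -x frees it.
- pliers: Loose steel retaining-ring pliers, 137 mm high, about 110 g, upright in the rack, tips down, handles up. Origin: between the tips, level with their lower ends; z up, jaws move in the y-z plane. Tips: round pins 4 mm thick, 9 mm long, at y = +25 and -25 mm at rest, under flat shoulders (16 mm x by 14 mm y) that bear on the ring's top round the eyes. Pivot 54 mm above the origin.
- pliers_grip (a point): Point midway between the two black rubber grips, 115 mm above the pliers' origin, axes as the pliers. Grips: 101 to 137 mm above the origin, 20 mm wide in x, outer faces 56 mm apart at rest. Under each a guard (96 to 101 mm) stands out 10 mm; fingertips can bear on it to push down.
- pliers_pivot (a point): Pivot of the pliers, 54 mm above their origin. Squeezing the grips spreads the tips: each goes out about 0.8 mm per mm its grip goes in. A grip resists with 7 N at rest, 11 N spread, plus up to 10 N from the ring. In the eyes a tip goes out 2 mm before it meets the outer wire. Fingers about 42 mm apart open the ring by about 0.14 rad, 39 mm 0.19, 36.5 mm 0.23, 34 mm 0.28.
- rack: Fixed grey holder for the pliers: foot 60 x 100 mm, open pocket 20 mm (x) by 71 mm (y), 45 mm high, flared lips up to 53 mm. Origin: centre of the underside, z up. In it the pliers' shoulders rest on rails 15 mm up; their origin is then 6 mm above the rack's, their y along the rack's y, either way round.
- bearing: Loose ball bearing, 52 mm diameter, 15 mm high, on the table; leave alone.
- bushing: Loose brass bushing, 36 mm diameter, 30 mm high; leave alone.
- nut: Loose hexagon nut, 28 mm across corners, 13 mm high; leave alone.

How it is judged:
By the outcome, as a careful person would: the job done as asked, in the order asked, and still so for the second after the job is handed in, with the robot touching nothing.
It also fails if it takes over 61 s, if anything falls off the work surface, if the arm or the gripper's body presses on something with over 40 N, if the wrist force passes 120 N, or if a joint passes its speed limit or range.

## Working session

There is one attempt and no reset: what is moved stays moved. The work goes in short steps, Python scripts to look and compute and a tool call to move; the robot and the scene stay as the last step left them, time stands still between calls to the robot, and variables do not carry over. Pictures are saved under pics/ and viewed, at most 10 in all, crops included, and the job is handed in when it is done.

Besides the shell and the picture viewer there is one more tool, called after "Emit:" in YAML: its name, and indented under it one key for each argument. servo_tool: Moves the arm, as the interface text tells. Its arguments: {"type":"object","properties":{"increments":{"type":"array"}},"required":["increments"]}

```bash
ls; mkdir -p pics; cat > h.py <<'E'
import numpy as np, cv2
from cell import *
from scipy.spatial.transform import Rotation as Ro
def cam(name,o=None):
    c=calibration(name)
    if name=="wrist":
        o=o or get_obs(); T=np.eye(4);T[:3,:3]=Ro.from_quat(o["ee_rot"]).as_matrix();T[:3,3]=o["tool_pos"]
        M=np.linalg.inv(T@np.array(c["tool_from_camera"])); R,t=M[:3,:3],M[:3,3]
    else: R,t=np.array(c["R"]),np.array(c["t"])
    return c,R,t
def ray(name,px,o=None):
    c,R,t=cam(name,o); d=R.T@np.array([(px[0]-c["cx"])/c["fx"],(px[1]-c["cy"])/c["fy"],1]); return -R.T@t,d
def atz(name,px,z,o=None):
    p,d=ray(name,px,o); return p+d*(z-p[2])/d[2]
def proj(name,X,o=None):
    c,R,t=cam(name,o); q=R@np.array(X)+t; return np.array([c["fx"]*q[0]/q[2]+c["cx"],c["fy"]*q[1]/q[2]+c["cy"]])
def tri(obs):
    A=np.zeros((3,3));b=np.zeros(3)
    for n,px in obs:
        p,d=ray(n,px); d/=np.linalg.norm(d); P=np.eye(3)-np.outer(d,d); A+=P;b+=P@p
    return np.linalg.solve(A,b)
def save(im,f): cv2.imwrite("pics/"+f,cv2.cvtColor(im,cv2.COLOR_RGB2BGR))
E
python3 - <<'E'
from h import *
np.set_printoptions(precision=4,suppress=True)
a=read_camera("scene");b=read_camera("side")
save(a,"a.png");save(b,"b.png")
for l in ["spindle","ring","eye_l","eye_r","pliers","pliers_grip","pliers_pivot","rack","shaft_groove"]:
    o=[]
    for n in("scene","side"):
        r=landmark_of(n,l)
        if r: o.append((n,r[0]["pixel"])); print(l,n,np.round(r[0]["pixel"],1),round(r[0]["score"],2))
    if len(o)==2:
        X=tri(o);print("   ",X,[np.round(proj(n,X)-p,1) for n,p in o])
o=get_obs();print(o)
print(calibration("wrist"))
E
```

```text
pics
spindle scene [242.4 272.2] 0.64
spindle side [307.1 180.4] 0.84
    [0.5762 0.1743 0.0031] [array([-0.7, -0.5]), array([-0.4,  0.4])]
ring scene [242.4 250.9] 0.58
ring side [305.2 163.9] 0.54
    [0.5717 0.1769 0.0531] [array([-1.4, -1.1]), array([-0.9,  1. ])]
eye_l scene [234.3 258.9] 0.58
eye_l side [303.7 167.2] 0.69
    [0.5761 0.1887 0.038 ] [array([1. , 0.8]), array([ 0.6, -0.7])]
eye_r scene [234.3 258.9] 0.58
eye_r side [303.7 167.2] 0.69
    [0.5761 0.1887 0.038 ] [array([1. , 0.8]), array([ 0.6, -0.7])]
pliers scene [324.3 199.9] 0.62
pliers side [365.9 278.6] 0.87
    [ 0.5742 -0.1482  0.0059] [array([0.4, 0.3]), array([ 0.5, -0.4])]
pliers_grip scene [322.9 155.6] 0.9
pliers_grip side [371.7 238.5] 0.94
    [ 0.5777 -0.144   0.1194] [array([0.7, 0.6]), array([ 0.8, -0.9])]
pliers_pivot scene [321.1 177.6] 0.93
pliers_pivot side [368.7 261.6] 0.95
    [ 0.5791 -0.1471  0.0609] [array([2.1, 1.5]), array([ 2.2, -2.2])]
rack side [366.8 280.6] 0.94
shaft_groove scene [243.  258.1] 0.92
shaft_groove side [306.5 169.6] 0.78
    [0.5738 0.1747 0.0362] [array([-1.6, -1.2]), array([-1.,  1.])]
{'clock': 1.0, 'joint_positions': array([-1.4782,  0.3262, -0.1926,  1.052 ,  0.    ,  1.4366]), 'qvel': array([-0.0019,  0.0009,  0.0021, -0.0018,  0.0012, -0.0004]), 'tau': array([ -0.0007, -44.3333,  26.2761,   0.0009,  -0.0001,   0.    ]), 'tool_pos': array([ 0.1237, -0.5359,  0.2313]), 'ee_rot': array([ 0.9936,  0.1132,  0.    , -0.    ]), 'contact_force': array([-0.191 ,  0.611 , -0.6747]), 'ft_torque': array([0.0359, 0.0241, 0.0011]), 'gripper_force': 0.0, 'finger_gap': 0.08572396487938647}
{'fx': 313.6877529637636, 'fy': 313.6877529637636, 'cx': 320.06187824012665, 'cy': 201.97248054286035, 'tool_from_camera': array([[ 0.0009, -0.9549, -0.297 ,  0.0775],
       [ 1.    ,  0.0011, -0.0004, -0.0007],
       [ 0.0007, -0.297 ,  0.9549, -0.1439],
       [ 0.    ,  0.    ,  0.    ,  1.    ]])}
```

```bash
python3 - <<'E'
import cv2,numpy as np
a=cv2.imread("pics/a.png");b=cv2.imread("pics/b.png")
A=cv2.resize(a[130:310,180:420],(800,600));A=A[:,:]
B=cv2.resize(b[130:310,240:440],(400,360))
A=cv2.resize(a[120:310,190:390],(400,380))
z=np.zeros((600,800,3),np.uint8);z[:380,:400]=A;z[:360,400:]=B
z[385:600,:344]=cv2.resize(a,(344,215));z[385:600,400:744]=cv2.resize(b,(344,215))
cv2.imwrite("pics/c.png",z)
E
```

```text
(no output)
```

View pics/c.png

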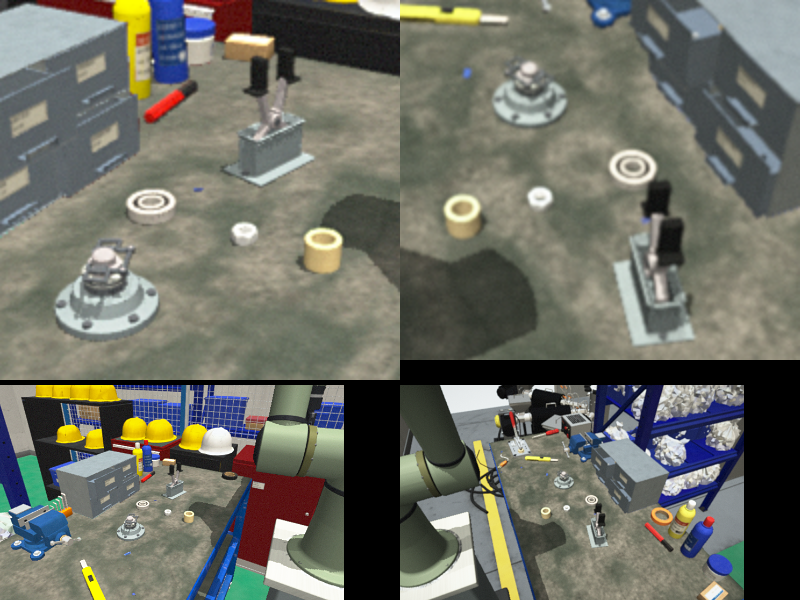

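Emit:
servo_tool:
  increments:
    - [4.8,-2.53,-0.2,0,0]
    - [4.8,-2.53,-0.2,0,0]
    - [4.8,-2.53,-0.2,0,0]
    - [4.8,-2.53,-0.2,0,0]
    - [4.8,-2.53,-0.2,0,0]
    - [4.8,-2.53,-0.2,0,0]
    - [4.8,-2.53,-0.2,0,0]
    - [4.8,-2.53,-0.2,0,0]
    - [4.8,-2.53,-0.2,0,0]
    - [4.8,-2.53,-0.2,0,0]
    - [4.8,-2.53,-0.2,0,0]
    - [0,0,0,0,0]

```text
clock: 2.5
tool_pos: [0.5778, -0.1434, 0.2529]
ee_rot: [0.993, 0.116, 0.0, -0.0]
contact_force: [-1.0, -0.9, 0.1]
finger_gap: 0.0855
gripper_force: 0.0
```

```bash
python3 - <<'E'
from h import *
np.set_printoptions(precision=4,suppress=True)
o=get_obs();print(o["clock"],o["tool_pos"],o["ee_rot"],o["joint_positions"])
a=read_camera("wrist")
for l,z in [("pliers_grip",.121),("pliers",.006),("pliers_pivot",.06),("rack",0)]:
    r=landmark_of("wrist",l)
    if r:
        p=r[0]["pixel"];print(l,np.round(p,1),r[0]["score"],atz("wrist",p,z,o)); cv2.circle(a,tuple(int(v) for v in p),2,(255,0,0),-1)
save(a,"w1.png")
E
```

```text
2.5 [ 0.5778 -0.1434  0.2529] [ 0.9933  0.1157  0.0004 -0.0001] [-0.3676  0.3983 -0.0304  1.1415  0.0006  2.5421]
pliers_grip [323.2 196.8] 0.81 [ 0.5751 -0.1462  0.121 ]
pliers [320.5 170. ] 0.71 [ 0.5762 -0.1434  0.006 ]
pliers_pivot [326.9 182.6] 0.57 [ 0.5747 -0.151   0.06  ]
rack [321.9 168.8] 0.56 [ 0.577  -0.1451  0.    ]
```

View pics/w1.png

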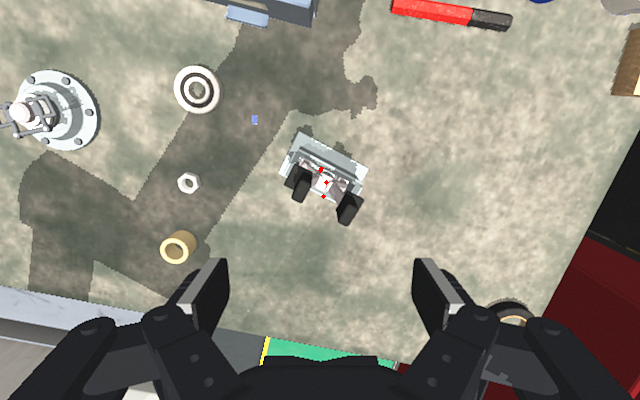

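```bash
python3 - <<'E'
from h import *
np.set_printoptions(precision=4,suppress=True)
o=get_obs()
r=outline_of("wrist","pliers");m=r[0]["region"];a=read_camera("wrist")
print(r[0]["score"],r[0]["bbox"])
g=(a.max(2)<75)
q=np.zeros_like(g);x,y,w,h=[int(v) for v in r[0]["bbox"]];q[y-5:y+h+5,x-5:x+w+5]=1
n,L,S,C=cv2.connectedComponentsWithStats((g&q).astype(np.uint8))
for i in range(1,n):
    if S[i,4]>60:
        print(S[i],C[i],atz("wrist",C[i],.125,o))
rr=outline_of("wrist","rack")
if rr:
    M=rr[0]["region"]|m; print("rack",cv2.minAreaRect(np.argwhere(rr[0]["region"])[:,::-1].astype(np.float32)))
save(cv2.resize(a[110:250,250:400],(750,600)[:2]),"w2.png")
E
```

```text
0.9 [281.5, 157.2, 78.5, 69.5]
[282 159  27  39 604] [295.8013 178.1705] [ 0.5842 -0.1217  0.125 ]
[333 186  28  35 561] [345.2531 203.107 ] [ 0.5716 -0.1703  0.125 ]
rack ((322.5000305175781, 167.00001525878906), (83.18172454833984, 48.746280670166016), 26.56505012512207)
```

View pics/w2.png

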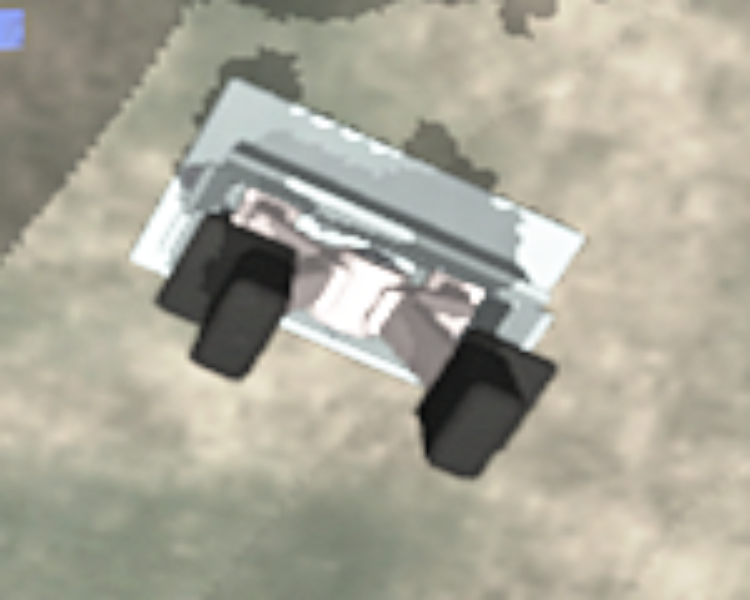

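```bash
python3 - <<'E'
import cv2,numpy as np
a=cv2.imread("pics/w1.png")[60:160,0:110];b=cv2.imread("pics/a.png")[230:290,205:280];c=cv2.imread("pics/b.png")[145:195,275:340]
z=np.hstack([cv2.resize(i,(400,400),interpolation=cv2.INTER_CUBIC) for i in(a,b)])
cv2.imwrite("pics/d.png",z)
E
```

```text
(no output)
```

View pics/d.png

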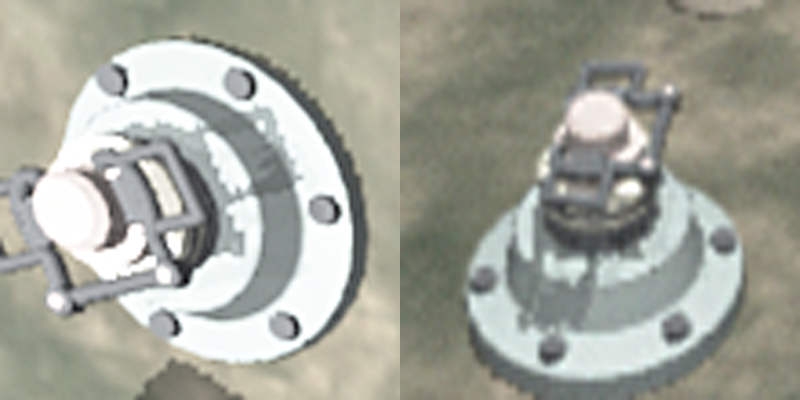

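```bash
python3 - <<'E'
from h import *
np.set_printoptions(precision=4,suppress=True)
o=get_obs()
f=lambda x,y:np.array([x*110/400,60+y/4])
P=[atz("wrist",f(*p),.056,o) for p in[(65,300),(170,270),(25,185),(160,150),(60,305),(200,210)]]
for p in P:print(p)
for i,j in((0,1),(2,3)):
    d=P[j]-P[i];print(np.arctan2(d[1],d[0]))
s=lambda x,y:np.array([205+x*75/400,230+y*60/400])
A,B=[atz("scene",s(*p),.056) for p in[(670,95),(648,165)]] if 0 else [atz("scene",s(*p),.056) for p in[(270,95),(248,165)]]
d=B-A;print(A,B,np.arctan2(d[1],d[0]))
E
```

```text
[0.5474 0.1792 0.056 ]
[0.5624 0.1489 0.056 ]
[0.5754 0.1888 0.056 ]
[0.593  0.1508 0.056 ]
[0.5457 0.1807 0.056 ]
[0.5802 0.14   0.056 ]
-1.1115824907972158
-1.1367728862525812
[0.5571 0.1538 0.056 ] [0.5441 0.1838 0.056 ] 1.9797306386539546
```

Emit:
servo_tool:
  increments:
    - [0,0.2,1.2,0.16,0]
    - [-0.1,0,1.2,0.16,0]
    - [0,0,1.2,0.155,0]
    - [0,0,0,0,0]
    - [0,0,0,0,0]

```text
clock: 3.52
tool_pos: [0.5751, -0.1485, 0.2179]
ee_rot: [0.992, -0.123, 0.0, 0.0]
contact_force: [0.2, 0.0, 0.2]
finger_gap: 0.0854
gripper_force: 0.0
```

```bash
cat > blob.py <<'E'
from h import *
np.set_printoptions(precision=4,suppress=True)
o=get_obs();print(o["clock"],o["tool_pos"],o["joint_positions"][[0,5]],o["contact_force"])
a=read_camera("wrist");r=outline_of("wrist","pliers");m=r[0]["region"]
x,y,w,h=[int(v) for v in r[0]["bbox"]];print(x,y,w,h,r[0]["score"])
q=np.zeros(m.shape,bool);q[max(y-5,0):y+h+5,max(x-5,0):x+w+5]=1
n,L,S,C=cv2.connectedComponentsWithStats(((a.max(2)<75)&q).astype(np.uint8))
B=sorted([tuple(C[i]) for i in range(1,n) if S[i,4]>200]);print(B)
P=[atz("wrist",b,.125,o) for b in B]; print(P,sum(P)/len(P))
R=Ro.from_quat(o["ee_rot"]).as_matrix().T
if len(P)==2: d=R@(P[1]-P[0]);print("turn needed",np.arctan2(-d[0],d[1]),"shift tool",R@((P[0]+P[1])/2-o["tool_pos"]))
for l in ("pliers_grip","rack"):
    r=landmark_of("wrist",l)
    if r: print(l,atz("wrist",r[0]["pixel"],.121 if l!="rack" else 0,o),r[0]["score"])
E
python3 blob.py
```

```text
3.525 [ 0.5751 -0.1485  0.2179] [-0.3769  3.0113] [0.2002 0.0333 0.2416]
273 171 91 52 0.55
[(np.float64(288.199716713881), np.float64(202.09631728045326)), (np.float64(351.40026075619295), np.float64(203.07170795306388))]
[array([ 0.5847, -0.1234,  0.125 ]), array([ 0.5718, -0.1717,  0.125 ])] [ 0.5782 -0.1476  0.125 ]
turn needed 0.015073200254034596 shift tool [ 0.0028 -0.0016  0.0929]
pliers_grip [ 0.5781 -0.147   0.121 ] 0.87
rack [ 0.5796 -0.1446  0.    ] 0.84
```

Emit:
servo_tool:
  increments:
    - [0.27,-0.17,2,0.015,0]
    - [0,0,2,0,0]
    - [0,0,2,0,0]
    - [0,0,2,0,0]
    - [0,0,1.5,0,0]
    - [0,0,1.0,0,0]
    - [0,0,0.7,0,0]
    - [0,0,0,0,0.25]
    - [0,0,0,0,0.3]
    - [0,0,0,0,0.33]

```text
clock: 4.97
tool_pos: [0.5785, -0.1474, 0.1059]
ee_rot: [0.991, -0.131, 0.001, 0.0]
contact_force: [-0.7, -0.2, -0.3]
finger_gap: 0.0572
gripper_force: 0.3
```

Emit:
servo_tool:
  increments:
    - [0,0,0,0,0.345]
    - [0,0,0,0,0.355]
    - [0,0,0,0,0.36]
    - [0,0,0,0,0.36]

```text
clock: 5.48
tool_pos: [0.5786, -0.148, 0.1062]
ee_rot: [0.991, -0.131, 0.001, 0.001]
contact_force: [-1.5, -2.5, 5.1]
finger_gap: 0.0547
gripper_force: 7.6
```

Emit:
servo_tool:
  increments:
    - [0,0,-0.3,0,0.36]
    - [0,0,-0.7,0,0.36]
    - [0,0,-1.2,0,0.36]
    - [0,0,-2,0,0.36]
    - [0,0,-2,0,0.36]
    - [0,0,-2,0,0.36]
    - [0,0,-1.5,0,0.36]
    - [0,0,-0.8,0,0.36]
    - [0,0,0,0,0.36]

```text
clock: 6.6
tool_pos: [0.5783, -0.1471, 0.2107]
ee_rot: [0.991, -0.131, 0.0, 0.0]
contact_force: [-0.6, 0.1, -1.7]
finger_gap: 0.0552
gripper_force: 6.5
```

```bash
python3 - <<'E'
from h import *
np.set_printoptions(precision=4,suppress=True)
o=get_obs();print(o["clock"],o["tool_pos"],o["contact_force"],o["joint_positions"])
q=[]
for l in("pliers","pliers_pivot","pliers_grip","ring","spindle","shaft_groove"):
    ob=[]
    for n in("scene","side"):
        if not q or (n not in q): read_camera(n);q.append(n)
        r=landmark_of(n,l)
        if r: ob.append((n,r[0]["pixel"]))
    if len(ob)==2: print(l,tri(ob))
    elif ob: print(l,ob)
R=Ro.from_quat(o["ee_rot"]).as_matrix()
print(R)
E
```

```text
6.6 [ 0.5783 -0.1471  0.2107] [-0.6212  0.1245 -1.7229] [-0.3728  0.4254 -0.0982  1.0463  0.0001  3.032 ]
pliers [ 0.5752 -0.1541  0.1142]
pliers_pivot [ 0.5845 -0.0909  0.0587]
pliers_grip [ 0.5747 -0.1451  0.2245]
ring [0.5682 0.1809 0.0417]
spindle [0.5742 0.1762 0.0015]
shaft_groove [('scene', [241.3, 259.0])]
[[ 0.9656 -0.2601  0.0008]
 [-0.2601 -0.9656 -0.0002]
 [ 0.0008  0.     -1.    ]]
```

```bash
python3 - <<'E'
from h import *
for n,p in(("side",(407,237)),("side",(350,175)),("scene",(190,237)),("scene",(257,200))):print(n,atz(n,p,0))
E
```

```text
side [ 0.70997018 -0.08140133  0.        ]
side [0.68832873 0.15688493 0.        ]
scene [0.74329234 0.12776281 0.        ]
scene [ 0.72264271 -0.07796419  0.        ]
```

Emit:
servo_tool:
  increments:
    - [-0.8,-1.5,0,0,0.36]
    - [-1.4,-3.1,0,0,0.36]
    - [-1.4,-3.1,0,0,0.36]
    - [-1.4,-3.1,0,0,0.36]
    - [-1.4,-3.1,0,0,0.36]
    - [-1.4,-3.1,0,0,0.36]
    - [-1.4,-3.1,0,0,0.36]
    - [-1.4,-3.1,0,0,0.36]
    - [-1.4,-3.1,0,0,0.36]
    - [-0.7,-1.6,0,0,0.36]
    - [0,0,0,-0.12,0.36]
    - [0,0,0,-0.17,0.36]

```text
clock: 8.8
tool_pos: [0.4938, 0.0469, 0.2184]
ee_rot: [0.995, 0.094, 0.008, -0.042]
contact_force: [-0.3, 0.3, -1.0]
finger_gap: 0.0551
gripper_force: 6.5
```

Emit:
servo_tool:
  increments:
    - [0,0,0,-0.17,0.36]
    - [0,0,0,-0.15,0.36]
    - [0,0,0,-0.1,0.36]
    - [0,0,0,0,0.36]
    - [0,0,0,0,0.36]

```text
clock: 9.43
tool_pos: [0.4938, 0.0468, 0.2182]
ee_rot: [0.954, 0.296, 0.017, -0.039]
contact_force: [-0.6, -0.3, -0.9]
finger_gap: 0.0549
gripper_force: 6.5
```

```bash
cat > see.py <<'E'
from h import *
import sys
np.set_printoptions(precision=4,suppress=True)
zt=float(sys.argv[1]) # pliers origin z
o=get_obs();print(o["clock"],o["tool_pos"],o["contact_force"],o["joint_positions"][[0,5]])
a=read_camera("wrist");R=Ro.from_quat(o["ee_rot"]).as_matrix();print("yaw",np.arctan2(R[1,0],R[0,0]))
for l,z in(("ring",.05),("eye_l",.0525),("eye_r",.0525),("spindle",0),("shaft_groove",.039),("pliers",zt),("pliers_pivot",zt+.054)):
    for r in landmark_of("wrist",l)[:2]:
        X=atz("wrist",r["pixel"],z,o);print(l,round(r["score"],2),np.round(r["pixel"],1),X,"tool",R.T@(X-o["tool_pos"]))
save(a,sys.argv[2])
E
python3 see.py .1105 w3.png
```

```text
9.425 [0.4938 0.0468 0.2182] [-0.6131 -0.286  -0.906 ] [-0.1077  2.432 ]
yaw 0.5999772488441872
ring 0.7 [265.3  43.2] [0.5752 0.1789 0.05  ] tool [ 0.1323 -0.0515  0.1795]
eye_l 0.63 [293.9  47.9] [0.5865 0.1538 0.0525] tool [ 0.1276 -0.0246  0.175 ]
eye_l 0.57 [240.1  37.3] [0.5661 0.2004 0.0525] tool [ 0.1371 -0.0745  0.1788]
eye_r 0.63 [293.9  47.9] [0.5865 0.1538 0.0525] tool [ 0.1276 -0.0246  0.175 ]
eye_r 0.57 [240.1  37.3] [0.5661 0.2004 0.0525] tool [ 0.1371 -0.0745  0.1788]
spindle 0.92 [278.9  56.3] [0.5754 0.1754 0.    ] tool [ 0.1277 -0.0452  0.229 ]
spindle 0.64 [507.1 222. ] [ 0.5754 -0.147   0.    ] tool [-0.0541  0.2197  0.2016]
shaft_groove 0.59 [268.4  50.1] [0.5723 0.1766 0.039 ] tool [ 0.128  -0.0505  0.1903]
shaft_groove 0.22 [292.2  47. ] [0.5876 0.1588 0.039 ] tool [ 0.1305 -0.0272  0.1889]
pliers 0.67 [319.5 204.9] [0.4918 0.0548 0.1105] tool [-0.0031 -0.0007  0.108 ]
pliers_pivot 0.61 [322.7 233.7] [0.4901 0.0465 0.1645] tool [-0.0062  0.0016  0.0534]
```

View pics/w3.png

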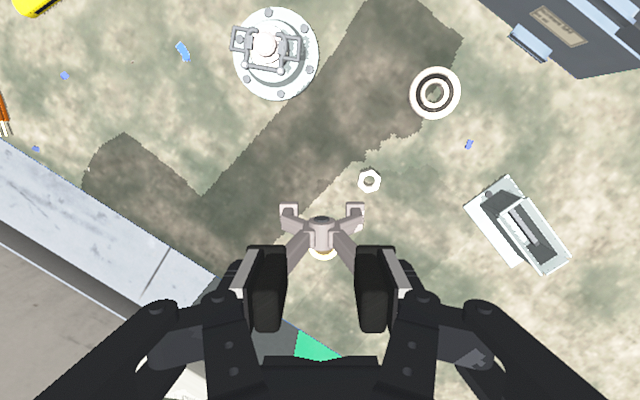

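Emit:
servo_tool:
  increments:
    - [1,0,0,0,0.36]
    - [1,-0.5,0,0,0.36]
    - [0,0,0,0,0.36]

```text
clock: 10.2
tool_pos: [0.508, 0.063, 0.2196]
ee_rot: [0.954, 0.297, 0.017, -0.04]
contact_force: [0.1, -0.8, -0.4]
finger_gap: 0.0548
gripper_force: 6.5
```

```bash
python3 - <<'E'
from h import *
np.set_printoptions(precision=4,suppress=True)
o=get_obs();print(o["clock"],o["tool_pos"],o["ee_rot"],o["joint_positions"]);R=Ro.from_quat(o["ee_rot"]).as_matrix();print(R)
E
```

```text
10.2 [0.508  0.063  0.2196] [ 0.9538  0.2975  0.0168 -0.0395] [-0.0725  0.2555 -0.325   0.9879  0.0859  2.4646]
[[ 0.8225  0.5687  0.0085]
 [ 0.5661 -0.8199  0.0854]
 [ 0.0555 -0.0654 -0.9963]]
```

Emit:
servo_tool:
  increments:
    - [0,0,0,-0.186,0.36]
    - [0,0,0,-0.186,0.36]
    - [0,0,0,-0.186,0.36]
    - [0,0,0,-0.186,0.36]
    - [0,0,0,-0.186,0.36]
    - [0,0,0,-0.186,0.36]
    - [0,0,0,-0.186,0.36]
    - [0,0,0,-0.186,0.36]
    - [0,0,0,-0.186,0.36]
    - [0,0,0,-0.186,0.36]
    - [0,0,0,-0.186,0.36]
    - [0,0,0,-0.186,0.36]

```text
clock: 11.7
tool_pos: [0.5072, 0.0623, 0.2195]
ee_rot: [0.149, 0.988, 0.043, -0.002]
contact_force: [-0.4, -0.5, -1.5]
finger_gap: 0.0551
gripper_force: 6.5
```

Emit:
servo_tool:
  increments:
    - [0,0,0,-0.186,0.36]
    - [0,0,0,-0.186,0.36]
    - [0,0,0,-0.186,0.36]
    - [0,0,0,-0.186,0.36]
    - [0,0,0,-0.186,0.36]
    - [0,0,0,-0.186,0.36]
    - [0,0,0,-0.186,0.36]
    - [0,0,0,-0.186,0.36]
    - [0,0,0,-0.186,0.36]
    - [0,0,0,-0.186,0.36]
    - [0,0,0,-0.186,0.36]
    - [0,0,0,-0.186,0.36]

```text
clock: 13.2
tool_pos: [0.5073, 0.0623, 0.2195]
ee_rot: [0.822, -0.568, -0.021, -0.037]
contact_force: [0.4, 0.2, 0.1]
finger_gap: 0.0547
gripper_force: 6.5
```

Emit:
servo_tool:
  increments:
    - [0,0,0,-0.186,0.36]
    - [0,0,0,-0.186,0.36]
    - [0,0,0,-0.186,0.36]
    - [0,0,0,-0.186,0.36]
    - [0,0,0,-0.186,0.36]
    - [0,0,0,-0.186,0.36]

```text
clock: 13.95
tool_pos: [0.5073, 0.0623, 0.2195]
ee_rot: [0.998, -0.047, 0.002, -0.043]
contact_force: [0.4, -0.4, -0.8]
finger_gap: 0.0548
gripper_force: 6.5
```

```bash
cat > st.py <<'E'
from h import *
np.set_printoptions(precision=4,suppress=True)
o=get_obs();print(o["clock"],o["tool_pos"],o["joint_positions"],o["contact_force"]);R=Ro.from_quat(o["ee_rot"]).as_matrix();print(R,"yaw",np.arctan2(R[1,0],R[0,0]))
E
python3 st.py
```

```text
13.95 [0.5073 0.0623 0.2195] [-0.0738  0.2546 -0.3264  0.9881  0.0855 -3.1218] [ 0.4027 -0.4033 -0.8459]
[[ 0.9956 -0.0931  0.008 ]
 [-0.0934 -0.992   0.0851]
 [ 0.     -0.0854 -0.9963]] yaw -0.09355827144870167
```

Emit:
servo_tool:
  increments:
    - [0,3,0,0,0.36]
    - [0,3,0,0,0.36]
    - [0,3,0,0,0.36]
    - [0,0,0,0,0.36]

```text
clock: 14.45
tool_pos: [0.5024, 0.0116, 0.2125]
ee_rot: [0.997, -0.079, 0.002, -0.027]
contact_force: [0.3, -0.0, -0.3]
finger_gap: 0.0545
gripper_force: 6.5
```

```bash
python3 st.py
```

```text
14.45 [0.5024 0.0116 0.2125] [-0.1568  0.2493 -0.3509  0.9714  0.0536 -3.14  ] [ 0.2798 -0.0375 -0.3123]
[[ 0.9875 -0.1576  0.0075]
 [-0.1577 -0.9861  0.0531]
 [-0.0009 -0.0536 -0.9986]] yaw -0.15839362992432887
```

Emit:
servo_tool:
  increments:
    - [0,3,0,0,0.36]
    - [0,3,0,0,0.36]
    - [0,3,0,0,0.36]
    - [0,3,0,0,0.36]
    - [0,0,0,0,0.36]

```text
clock: 15.08
tool_pos: [0.493, -0.0451, 0.2084]
ee_rot: [0.993, -0.122, -0.0, -0.002]
contact_force: [-0.4, -0.1, -1.1]
finger_gap: 0.0547
gripper_force: 6.5
```

```bash
python3 st.py
```

```text
15.075 [ 0.493  -0.0451  0.2084] [-0.2428  0.2433 -0.3688  0.9598  0.0036 -3.1405] [-0.3888 -0.1179 -1.0591]
[[ 0.9704 -0.2414 -0.0002]
 [-0.2414 -0.9704  0.0037]
 [-0.0011 -0.0036 -1.    ]] yaw -0.24380839394633183
```

Emit:
servo_tool:
  increments:
    - [0,0,0,0.177,0.36]
    - [0,0,0,0.177,0.36]
    - [0,0,0,0.177,0.36]
    - [0,0,0,0.177,0.36]
    - [0,0,0,0.177,0.36]
    - [0,0,0,0.177,0.36]
    - [0,0,0,0.177,0.36]
    - [0,0,0,0.177,0.36]
    - [0,0,0,0.177,0.36]
    - [0,0,0,0.177,0.36]
    - [0,0,0,0.177,0.36]
    - [0,0,0,0.177,0.36]

```text
clock: 16.58
tool_pos: [0.4932, -0.044, 0.2085]
ee_rot: [-0.376, 0.927, 0.002, 0.001]
contact_force: [0.3, 0.1, -1.1]
finger_gap: 0.0547
gripper_force: 6.5
```

Emit:
servo_tool:
  increments:
    - [0,0,0,0.177,0.36]
    - [0,0,0,0.177,0.36]
    - [-2.57,2.1,0,0,0.36]
    - [-2.57,2.1,0,0,0.36]
    - [-2.57,2.1,0,0,0.36]
    - [-2.57,2.1,0,0,0.36]
    - [-2.57,2.1,0,0,0.36]
    - [-2.57,2.1,0,0,0.36]
    - [-2.57,2.1,0,0,0.36]
    - [-2.57,2.1,0,0,0.36]
    - [0,0,0,0,0.36]
    - [0,0,0,0,0.36]

```text
clock: 18.08
tool_pos: [0.6115, 0.193, 0.2089]
ee_rot: [-0.209, 0.978, 0.002, -0.0]
contact_force: [0.3, -0.7, -1.0]
finger_gap: 0.0546
gripper_force: 7.2
```

```bash
python3 see.py .108 w4.png; python3 st.py
```

```text
18.075 [0.6115 0.193  0.2089] [ 0.2521 -0.6893 -0.9879] [ 0.189  -0.2328]
yaw -2.7197983641605914
ring 0.76 [318.4 140.8] [0.5743 0.1758 0.05  ] tool [ 0.0409 -0.001   0.1589]
eye_l 0.82 [346.6 142.7] [0.5648 0.2008 0.0525] tool [0.0394 0.0258 0.1565]
eye_l 0.79 [292.5 145.6] [0.5883 0.1551 0.0525] tool [ 0.0367 -0.0256  0.1563]
eye_r 0.82 [346.6 142.7] [0.5648 0.2008 0.0525] tool [0.0394 0.0258 0.1565]
eye_r 0.79 [292.5 145.6] [0.5883 0.1551 0.0525] tool [ 0.0367 -0.0256  0.1563]
spindle 0.94 [321.3 135.2] [0.5725 0.1785 0.    ] tool [0.0416 0.002  0.2089]
shaft_groove 0.94 [318.8 140.6] [0.5751 0.1766 0.039 ] tool [ 0.0399 -0.0006  0.1699]
pliers 0.94 [321.6 205.3] [0.6151 0.197  0.108 ] tool [-0.0049  0.0019  0.101 ]
pliers_pivot 0.59 [320.  231.9] [0.6165 0.196  0.162 ] tool [-0.0059  0.0005  0.0469]
18.475 [0.6119 0.1927 0.2095] [ 0.1883  0.5101  0.0344  1.0944  0.0037 -0.2326] [-0.5895  1.126  -1.6351]
[[-0.9127 -0.4086  0.    ]
 [-0.4086  0.9127  0.0038]
 [-0.0016  0.0035 -1.    ]] yaw -2.7206863511041552
```

View pics/w4.png

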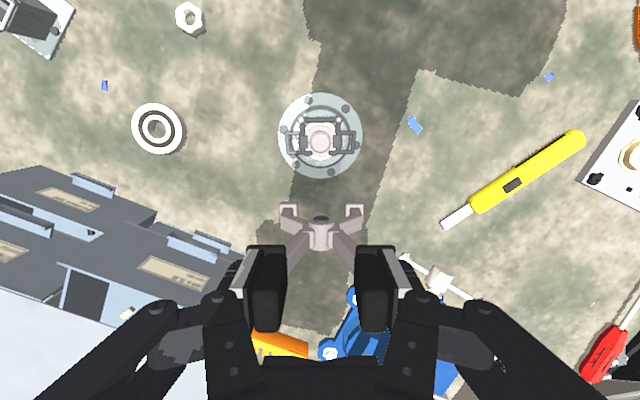

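Emit:
servo_tool:
  increments:
    - [1.0,0,0.8,-0.03,0.36]
    - [1.2,0,1.0,0,0.36]
    - [1.2,0,1.0,0,0.36]
    - [0.85,-0.07,1.0,0,0.36]
    - [0,0,0,0,0.36]
    - [0,0,0,0,0.36]

```text
clock: 19.23
tool_pos: [0.5746, 0.1745, 0.1718]
ee_rot: [-0.224, 0.975, 0.002, 0.001]
contact_force: [-0.1, 0.5, -0.8]
finger_gap: 0.0548
gripper_force: 7.2
```

```bash
python3 see.py .071 w5.png; python3 - <<'E'
import cv2
a=cv2.imread("pics/w5.png")[130:280,240:400]
cv2.imwrite("pics/w5c.png",cv2.resize(a,(640,600),interpolation=cv2.INTER_CUBIC))
E
```

```text
19.225 [0.5746 0.1745 0.1718] [-0.0643  0.5155 -0.7577] [ 0.1699 -0.2814]
yaw -2.69020726660598
eye_l 0.9 [346.6 196. ] [0.5664 0.1974 0.0525] tool [-0.0024  0.0238  0.1194]
eye_l 0.57 [292.9 193.3] [0.5847 0.1541 0.0525] tool [ 0.0001 -0.0231  0.1192]
eye_r 0.9 [346.6 196. ] [0.5664 0.1974 0.0525] tool [-0.0024  0.0238  0.1194]
eye_r 0.57 [292.9 193.3] [0.5847 0.1541 0.0525] tool [ 0.0001 -0.0231  0.1192]
spindle 0.86 [321.7 178.1] [0.5723 0.1765 0.    ] tool [0.0016 0.0023 0.1718]
shaft_groove 0.9 [322.4 190.1] [0.5741 0.1777 0.039 ] tool [-0.0007  0.0027  0.1328]
pliers 0.73 [318.9 207.1] [0.5807 0.1773 0.071 ] tool [-0.0065 -0.0004  0.1008]
pliers 0.22 [351.6 195.5] [0.5601 0.1969 0.071 ] tool [0.0034 0.0262 0.1009]
pliers_pivot 0.56 [319.8 233.6] [0.5808 0.178  0.125 ] tool [-0.007   0.0003  0.0468]
```

View pics/w5c.png

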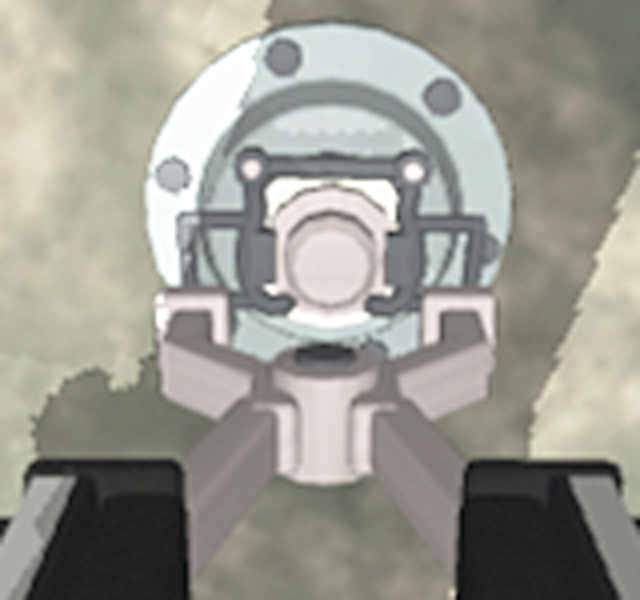

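```bash
python3 - <<'E'
from h import *
np.set_printoptions(precision=4,suppress=True)
o=get_obs();R=Ro.from_quat(o["ee_rot"]).as_matrix();print(o["tool_pos"])
f=lambda x,y,z:R.T@(atz("wrist",(240+x/4,130+y/4),z,o)-o["tool_pos"])
for n,x,y,z in[("nose",330,265,.06),("pegL",252,168,.056),("pegR",413,172,.056),("eyeoutL",187,217,.054),("eyeoutR",487,220,.054),("jawL",160,293,.083),("jawR",495,293,.083),("jawLi",226,293,.083),("jawRi",425,293,.083),("pivot",325,353,.13),("foot L",145,195,.026),("foot R",515,200,.026)]:print(n,f(x,y,z))
E
```

```text
[0.5741 0.1744 0.1714]
nose [-0.0003  0.0026  0.1114]
pegL [ 0.0198 -0.0138  0.1153]
pegR [0.019  0.0201 0.1154]
eyeoutL [ 0.0087 -0.028   0.1172]
eyeoutR [0.008  0.0363 0.1175]
jawL [ 0.0008 -0.0306  0.0882]
jawR [0.0008 0.0345 0.0885]
jawLi [ 0.0008 -0.0178  0.0883]
jawRi [0.0008 0.0209 0.0884]
pivot [0.0057 0.0013 0.0413]
foot L [ 0.007  -0.0408  0.1452]
foot R [0.0058 0.0466 0.1455]
```

Emit:
servo_tool:
  increments:
    - [0.3,0.12,0,0.02,0.36]
    - [0.28,0,0.5,0,0.36]
    - [0,0,0.4,0,0.36]
    - [0,0,0,0,0.36]

```text
clock: 20.12
tool_pos: [0.5677, 0.1729, 0.1617]
ee_rot: [-0.214, 0.977, 0.002, -0.0]
contact_force: [0.2, -0.8, -1.0]
finger_gap: 0.0545
gripper_force: 7.2
```

```bash
python3 see.py .062 w6.png; python3 - <<'E'
import cv2
a=cv2.imread("pics/w6.png")[130:280,240:400]
cv2.imwrite("pics/w6c.png",cv2.resize(a,(640,600),interpolation=cv2.INTER_CUBIC))
E
```

```text
20.125 [0.5677 0.1729 0.1617] [ 0.2099 -0.7581 -1.0454] [ 0.1693 -0.2621]
yaw -2.710122198637661
ring 0.83 [317.2 205.3] [0.576  0.1752 0.05  ] tool [-0.0084 -0.0018  0.1117]
eye_l 0.89 [349.8 205.5] [0.5639 0.2    0.0525] tool [-0.0078  0.0258  0.1093]
eye_l 0.83 [291.3 211.1] [0.5892 0.1569 0.0525] tool [-0.0128 -0.0239  0.1091]
eye_r 0.89 [349.8 205.5] [0.5639 0.2    0.0525] tool [-0.0078  0.0258  0.1093]
eye_r 0.83 [291.3 211.1] [0.5892 0.1569 0.0525] tool [-0.0128 -0.0239  0.1091]
spindle 0.83 [318.4 188.2] [0.5739 0.1753 0.    ] tool [-0.0065 -0.001   0.1617]
spindle 0.41 [293.5 208.8] [0.6044 0.1612 0.    ] tool [-0.0283 -0.0266  0.1616]
shaft_groove 0.82 [320.1 202.4] [0.5757 0.1778 0.039 ] tool [-0.0093  0.0006  0.1227]
pliers 0.88 [320.  204.4] [0.5708 0.1753 0.062 ] tool [-0.0038  0.0005  0.0997]
pliers_pivot 0.57 [322.9 235.2] [0.5736 0.1785 0.116 ] tool [-0.0077  0.0024  0.0457]
```

View pics/w6c.png

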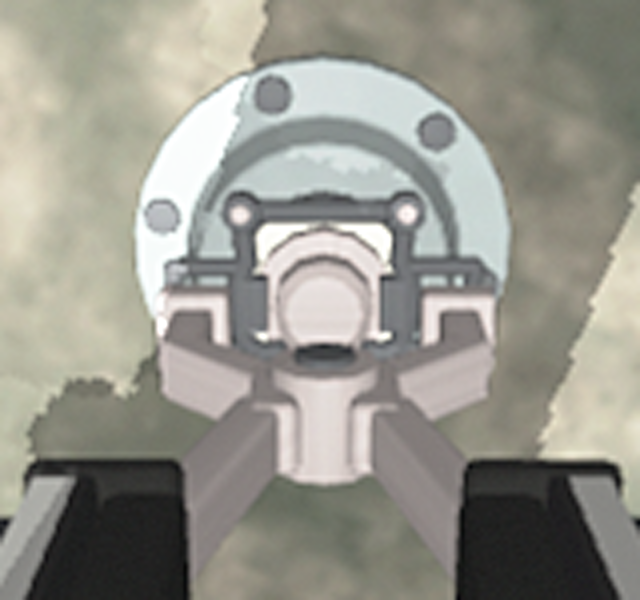

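Emit:
servo_tool:
  increments:
    - [-0.05,0,0.3,0,0.36]
    - [0,0,0.3,0,0.36]
    - [0,0,0.2,0,0.36]
    - [0,0,0,0,0.36]

```text
clock: 21.02
tool_pos: [0.5684, 0.1732, 0.1539]
ee_rot: [-0.214, 0.977, 0.002, 0.0]
contact_force: [-0.2, -0.1, -0.4]
finger_gap: 0.055
gripper_force: 7.2
```

Emit:
servo_tool:
  increments:
    - [0,0,0.2,0,0.36]
    - [0,0,0.2,0,0.36]
    - [0,0,0,0,0.36]

```text
clock: 21.4
tool_pos: [0.5684, 0.1732, 0.15]
ee_rot: [-0.214, 0.977, 0.002, 0.0]
contact_force: [0.1, -0.5, -1.9]
finger_gap: 0.0549
gripper_force: 7.2
```

Emit:
servo_tool:
  increments:
    - [0,0,0.15,0,0.36]
    - [0,0,0.1,0,0.36]
    - [0,0,0,0,0.36]

```text
clock: 21.78
tool_pos: [0.5685, 0.1733, 0.1477]
ee_rot: [-0.214, 0.977, 0.002, 0.0]
contact_force: [0.4, 0.3, -1.5]
finger_gap: 0.0548
gripper_force: 7.2
```

Emit:
servo_tool:
  increments:
    - [0,0,0.1,0,0.36]
    - [0,0,0.07,0,0.36]
    - [0,0,0,0,0.36]

```text
clock: 22.15
tool_pos: [0.5686, 0.1733, 0.1461]
ee_rot: [-0.214, 0.977, 0.002, 0.0]
contact_force: [0.2, -0.5, -0.5]
finger_gap: 0.0544
gripper_force: 7.2
```

Emit:
servo_tool:
  increments:
    - [0,0,0.1,0,0.36]
    - [0,0,0,0,0.36]

```text
clock: 22.4
tool_pos: [0.569, 0.1734, 0.1457]
ee_rot: [-0.214, 0.977, 0.002, 0.001]
contact_force: [-0.2, 0.6, 3.8]
finger_gap: 0.0548
gripper_force: 7.7
```

Emit:
servo_tool:
  increments:
    - [0,0,0.07,0,0.36]
    - [0,0,0,0,0.36]

```text
clock: 22.65
tool_pos: [0.5694, 0.1737, 0.1455]
ee_rot: [-0.214, 0.977, 0.002, 0.001]
contact_force: [0.5, 1.0, 7.3]
finger_gap: 0.0544
gripper_force: 8.0
```

Emit:
servo_tool:
  increments:
    - [0,0,-0.07,0,0.38]
    - [0,0,-0.05,0,0.4]
    - [0,0,-0.05,0,0.42]
    - [0,0,-0.05,0,0.44]
    - [0,0,-0.04,0,0.46]
    - [0,0,0,0,0.46]

```text
clock: 23.4
tool_pos: [0.5683, 0.1733, 0.1466]
ee_rot: [-0.214, 0.977, 0.002, -0.0]
contact_force: [0.2, 1.5, 0.8]
finger_gap: 0.0462
gripper_force: 13.6
```

Emit:
servo_tool:
  increments:
    - [0,0,-0.04,0,0.48]
    - [0,0,-0.04,0,0.5]
    - [0,0,-0.03,0,0.52]
    - [0,0,-0.03,0,0.535]
    - [0,0,-0.02,0,0.55]
    - [0,0,0,0,0.55]

```text
clock: 24.15
tool_pos: [0.5686, 0.1732, 0.1485]
ee_rot: [-0.214, 0.977, 0.002, 0.0]
contact_force: [-0.7, -0.1, -1.4]
finger_gap: 0.0389
gripper_force: 19.7
```

Emit:
servo_tool:
  increments:
    - [0,0,0,0,0.565]
    - [0,0,0,0,0.578]
    - [0,0,0.05,0,0.578]
    - [0,0,0.05,0,0.578]
    - [0,0,0,0,0.578]

```text
clock: 24.78
tool_pos: [0.5686, 0.1733, 0.1475]
ee_rot: [-0.214, 0.977, 0.002, 0.0]
contact_force: [0.2, 0.4, -0.9]
finger_gap: 0.0364
gripper_force: 22.1
```

Emit:
servo_tool:
  increments:
    - [0,0,0.1,0,0.578]
    - [0,0,0.1,0,0.578]
    - [0,0,0,0,0.578]

```text
clock: 25.15
tool_pos: [0.5685, 0.1733, 0.1454]
ee_rot: [-0.214, 0.977, 0.002, 0.0]
contact_force: [0.1, -0.1, -0.8]
finger_gap: 0.0361
gripper_force: 22.1
```

Emit:
servo_tool:
  increments:
    - [0,0,0.1,0,0.578]
    - [0,0,0,0,0.578]

```text
clock: 25.4
tool_pos: [0.5685, 0.1733, 0.1444]
ee_rot: [-0.214, 0.977, 0.002, 0.0]
contact_force: [-0.3, -0.3, -1.9]
finger_gap: 0.0367
gripper_force: 22.1
```

Emit:
servo_tool:
  increments:
    - [0,0,0.1,0,0.578]
    - [0,0,0.1,0,0.578]
    - [0,0,0,0,0.578]

```text
clock: 25.78
tool_pos: [0.5685, 0.1733, 0.1424]
ee_rot: [-0.214, 0.977, 0.002, 0.0]
contact_force: [0.4, -0.4, -1.7]
finger_gap: 0.0364
gripper_force: 22.1
```

Emit:
servo_tool:
  increments:
    - [0,0,0.1,0,0.578]
    - [0,0,0,0,0.578]

```text
clock: 26.02
tool_pos: [0.5687, 0.1733, 0.1416]
ee_rot: [-0.214, 0.977, 0.002, 0.0]
contact_force: [0.1, 0.6, -1.2]
finger_gap: 0.0363
gripper_force: 21.9
```

Emit:
servo_tool:
  increments:
    - [0,0,0.1,0,0.578]
    - [0,0,0,0,0.578]

```text
clock: 26.28
tool_pos: [0.569, 0.1734, 0.1409]
ee_rot: [-0.214, 0.977, 0.002, 0.001]
contact_force: [0.3, 1.0, 3.1]
finger_gap: 0.0365
gripper_force: 21.7
```

Emit:
servo_tool:
  increments:
    - [0,0,0.1,0,0.578]
    - [0,0,0,0,0.578]

```text
clock: 26.52
tool_pos: [0.569, 0.1734, 0.1399]
ee_rot: [-0.214, 0.977, 0.002, 0.001]
contact_force: [0.5, -0.0, 2.1]
finger_gap: 0.0368
gripper_force: 21.6
```

Emit:
servo_tool:
  increments:
    - [0,0,0.1,0,0.578]
    - [0,0,0,0,0.578]

```text
clock: 26.78
tool_pos: [0.5689, 0.1734, 0.1388]
ee_rot: [-0.214, 0.977, 0.002, 0.001]
contact_force: [1.3, 1.0, 4.9]
finger_gap: 0.0367
gripper_force: 21.5
```

Emit:
servo_tool:
  increments:
    - [0,0,0.1,0,0.578]
    - [0,0,0,0,0.578]

```text
clock: 27.02
tool_pos: [0.569, 0.1734, 0.1378]
ee_rot: [-0.214, 0.977, 0.002, 0.001]
contact_force: [1.2, 0.5, 5.3]
finger_gap: 0.0364
gripper_force: 21.5
```

Emit:
servo_tool:
  increments:
    - [0,0,0.1,0,0.578]
    - [0,0,0,0,0.578]

```text
clock: 27.28
tool_pos: [0.5691, 0.1735, 0.137]
ee_rot: [-0.214, 0.977, 0.002, 0.001]
contact_force: [0.5, 0.5, 6.8]
finger_gap: 0.0363
gripper_force: 21.5
```

Emit:
servo_tool:
  increments:
    - [0,0,0.1,0,0.578]
    - [0,0,0.05,0,0.578]
    - [0,0,0,0,0.578]

```text
clock: 27.65
tool_pos: [0.5695, 0.1736, 0.1359]
ee_rot: [-0.214, 0.977, 0.002, 0.001]
contact_force: [0.7, 0.4, 7.5]
finger_gap: 0.0367
gripper_force: 21.5
```

Emit:
servo_tool:
  increments:
    - [0,0,0.06,0,0.578]
    - [0,0,0,0,0.578]

```text
clock: 27.9
tool_pos: [0.5696, 0.1736, 0.1355]
ee_rot: [-0.214, 0.977, 0.002, 0.002]
contact_force: [0.3, -0.3, 8.0]
finger_gap: 0.0359
gripper_force: 21.5
```

```bash
python3 st.py; python3 see.py .036 w7.png | tail -9; python3 - <<'E'
import cv2,sys
sys.path.insert(0,'.')
from h import *
a=cv2.imread("pics/w7.png")[130:280,240:400]
cv2.imwrite("pics/w7c.png",cv2.resize(a,(640,600),interpolation=cv2.INTER_CUBIC))
E
```

```text
27.9 [0.5696 0.1736 0.1355] [ 0.1699  0.4831 -0.2107  0.8741  0.0041 -0.2617] [ 0.2871 -0.2817  8.0382]
[[-0.9083 -0.4183  0.0022]
 [-0.4183  0.9083  0.0045]
 [-0.0039  0.0032 -1.    ]] yaw -2.7100360605773584
eye_l 0.55 [282.8 212. ] [0.5856 0.1505 0.0525] tool [-0.0045 -0.0279  0.0829]
eye_r 0.81 [358.1 210.4] [0.5603 0.2023 0.0525] tool [-0.0033  0.0297  0.0831]
eye_r 0.55 [282.8 212. ] [0.5856 0.1505 0.0525] tool [-0.0045 -0.0279  0.0829]
spindle 0.96 [323.7 195. ] [0.5737 0.1804 0.    ] tool [-0.0061  0.004   0.1355]
shaft_groove 0.7 [321.8 209.3] [0.5752 0.1788 0.039 ] tool [-0.0069  0.002   0.0965]
pliers 0.92 [320.7 200.1] [0.5694 0.1751 0.036 ] tool [-0.      0.0011  0.0995]
pliers 0.73 [167.3  59.1] [0.5199 0.0323 0.036 ] tool [ 0.1047 -0.1079  0.0987]
pliers_pivot 0.87 [323.1 229.8] [0.5721 0.1777 0.09  ] tool [-0.0038  0.0025  0.0455]
pliers_pivot 0.58 [321.4 202.6] [0.5557 0.1689 0.09  ] tool [0.0148 0.0014 0.0454]
```

View pics/w7c.png

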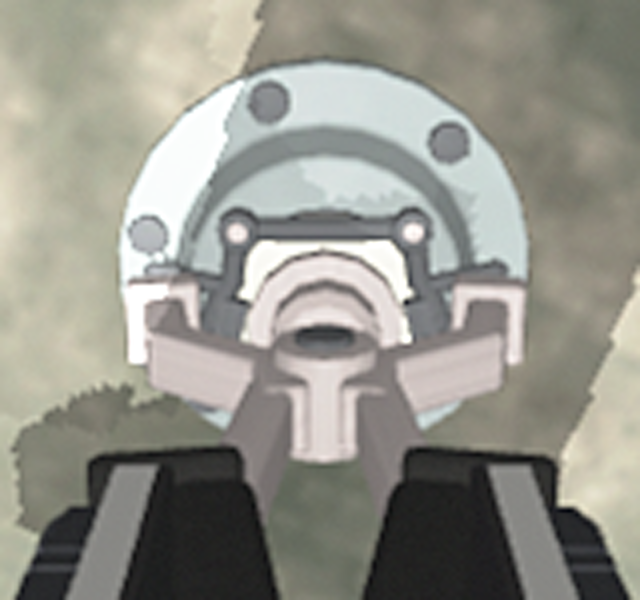

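Emit:
servo_tool:
  increments:
    - [0,0,0.06,0,0.578]
    - [0,0,0,0,0.578]

```text
clock: 28.55
tool_pos: [0.5697, 0.1737, 0.135]
ee_rot: [-0.214, 0.977, 0.002, 0.002]
contact_force: [0.3, 1.5, 8.3]
finger_gap: 0.0365
gripper_force: 21.6
```

Emit:
servo_tool:
  increments:
    - [0,0,0.03,0,0.555]
    - [0,0,0.04,0,0.53]
    - [0,0,0.04,0,0.505]
    - [0,0,0.04,0,0.48]
    - [0,0,0,0,0.48]

```text
clock: 29.18
tool_pos: [0.5699, 0.1731, 0.1337]
ee_rot: [-0.214, 0.977, 0.001, 0.002]
contact_force: [0.4, -0.9, 9.9]
finger_gap: 0.0445
gripper_force: 13.7
```

Emit:
servo_tool:
  increments:
    - [0,0,0.03,0,0.46]
    - [0,0,0.03,0,0.43]
    - [0,0,0.03,0,0.4]
    - [0,0,0.02,0,0.375]
    - [0,0,0,0,0.36]
    - [0,0,0,0,0.36]

```text
clock: 29.92
tool_pos: [0.5694, 0.173, 0.1322]
ee_rot: [-0.214, 0.977, 0.001, 0.001]
contact_force: [1.2, 0.1, 7.6]
finger_gap: 0.0551
gripper_force: 9.4
```

Emit:
servo_tool:
  increments:
    - [0,0,-0.1,0,0.36]
    - [0,0,-0.1,0,0.36]
    - [0,0,-0.1,0,0.36]
    - [0,0,0,0,0.36]

```text
clock: 30.42
tool_pos: [0.5677, 0.1732, 0.1334]
ee_rot: [-0.214, 0.977, 0.002, -0.001]
contact_force: [-0.2, -0.2, -1.0]
finger_gap: 0.0546
gripper_force: 7.9
```

Emit:
servo_tool:
  increments:
    - [0,0,-0.2,0,0.36]
    - [0,0,-0.2,0,0.36]
    - [0,0,0,0,0.36]

```text
clock: 30.8
tool_pos: [0.5686, 0.1733, 0.1384]
ee_rot: [-0.214, 0.977, 0.002, 0.0]
contact_force: [0.3, 0.2, -1.5]
finger_gap: 0.0546
gripper_force: 7.9
```

Emit:
servo_tool:
  increments:
    - [0,0,-0.4,0,0.36]
    - [0,0,-0.6,0,0.36]
    - [0,0,-1,0,0.36]
    - [0,0,-1.5,0,0.36]
    - [0,0,-1.5,0,0.36]
    - [-1,0,-1.5,0,0.36]
    - [-2,0,-0.7,0,0.36]
    - [-1,0,0,0,0.36]
    - [0,0,0,0,0.36]

```text
clock: 31.92
tool_pos: [0.605, 0.1898, 0.2101]
ee_rot: [-0.214, 0.977, 0.002, 0.0]
contact_force: [0.1, 0.1, -1.6]
finger_gap: 0.0548
gripper_force: 7.9
```

```bash
python3 see.py .11 w8.png; python3 - <<'E'
import cv2
a=cv2.imread("pics/w8.png")[80:230,240:400];b=cv2.imread("pics/w4.png")[80:230,240:400]
import sys
sys.path.insert(0,'.')
from h import *
r=lambda i:cv2.resize(i,(400,375),interpolation=cv2.INTER_CUBIC)
s=cv2.cvtColor(read_camera("scene"),cv2.COLOR_RGB2BGR)[230:290,205:280]
o=cv2.imread("pics/a.png")[230:290,205:280]
z=np.vstack([np.hstack([r(a),r(b)]),np.hstack([cv2.resize(i,(400,225),interpolation=cv2.INTER_CUBIC) for i in(s,o)])])
cv2.imwrite("pics/z.png",z)
E
```

```text
31.925 [0.605  0.1898 0.2101] [ 0.1273  0.0813 -1.5597] [ 0.1859 -0.2458]
yaw -2.7098544594009253
ring 0.62 [316.1 148.5] [0.5759 0.1735 0.05  ] tool [ 0.0335 -0.0032  0.16  ]
eye_l 0.56 [343.7 150.8] [0.5665 0.1983 0.0525] tool [0.0316 0.0232 0.1576]
eye_l 0.56 [294.  149.4] [0.5852 0.1545 0.0525] tool [ 0.033  -0.0243  0.1574]
eye_r 0.56 [343.7 150.8] [0.5665 0.1983 0.0525] tool [0.0316 0.0232 0.1576]
eye_r 0.56 [294.  149.4] [0.5852 0.1545 0.0525] tool [ 0.033  -0.0243  0.1574]
spindle 0.77 [320.7 141.3] [0.5728 0.1773 0.    ] tool [0.0348 0.0013 0.21  ]
shaft_groove 0.7 [319.5 237.4] [0.6634 0.2175 0.039 ] tool [-0.0644  0.0001  0.1711]
shaft_groove 0.61 [320.4 150. ] [0.5768 0.1785 0.039 ] tool [0.0305 0.0009 0.171 ]
pliers 0.6 [318.3 204.9] [0.6093 0.1912 0.11  ] tool [-0.0043 -0.0008  0.1001]
pliers_pivot 0.6 [320.8 235.9] [0.6121 0.1944 0.164 ] tool [-0.0083  0.001   0.0461]
```

View pics/z.png

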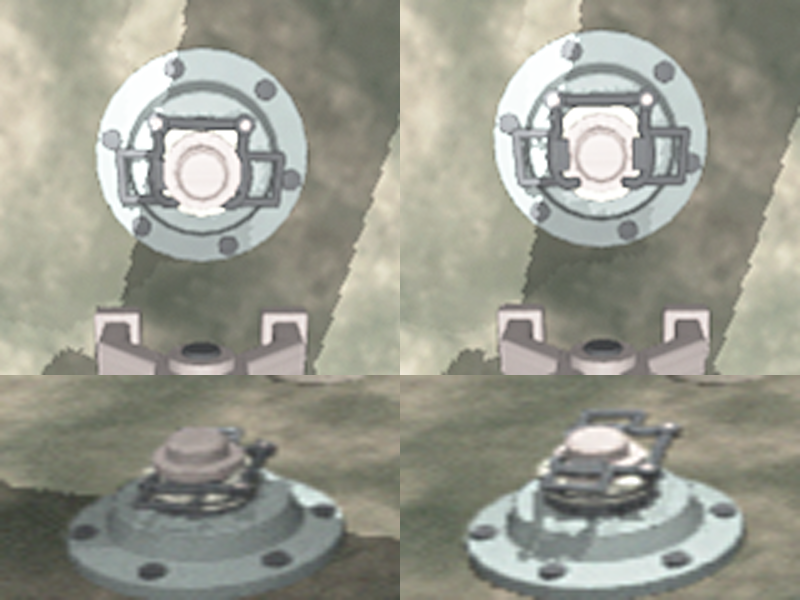

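Emit:
servo_tool:
  increments:
    - [1.1,-1.25,-0.2,0,0.36]
    - [2.15,-2.5,0,0,0.36]
    - [2.15,-2.5,0,0,0.36]
    - [2.15,-2.5,0,0,0.36]
    - [2.15,-2.5,0,0,0.36]
    - [2.15,-2.5,0,0,0.36]
    - [1.05,-1.25,0,0,0.36]
    - [0.38,-3.2,0,0,0.36]
    - [0.38,-3.2,0,0,0.36]
    - [0.38,-3.2,0,0,0.36]
    - [0.38,-3.2,0,0,0.36]
    - [0.38,-3.2,0,0,0.36]

```text
clock: 33.88
tool_pos: [0.6004, -0.1547, 0.2111]
ee_rot: [-0.214, 0.977, 0.002, 0.0]
contact_force: [0.8, 0.5, -1.5]
finger_gap: 0.0546
gripper_force: 7.9
```

Emit:
servo_tool:
  increments:
    - [0,0,0,0.174,0.36]
    - [0,0,0,0.174,0.36]
    - [0,0,0,0.174,0.36]
    - [0,0,0,0.173,0.36]
    - [0,0,0,0,0.36]
    - [0,0,0,0,0.36]

```text
clock: 34.62
tool_pos: [0.6001, -0.1537, 0.211]
ee_rot: [0.13, 0.991, 0.002, -0.0]
contact_force: [0.3, 0.2, -2.0]
finger_gap: 0.0543
gripper_force: 7.9
```

```bash
cat > rk.py <<'E'
from h import *
import sys
np.set_printoptions(precision=4,suppress=True)
zt=float(sys.argv[1])
o=get_obs();R=Ro.from_quat(o["ee_rot"]).as_matrix();print(o["clock"],o["tool_pos"],o["contact_force"],o["joint_positions"][[4,5]],"yaw",np.arctan2(R[1,0],R[0,0]))
a=read_camera("wrist");save(a,sys.argv[2])
T=lambda p,z:R.T@(atz("wrist",p,z,o)-o["tool_pos"])
for l,z in(("rack",0),("pliers",zt),("pliers_pivot",zt+.054)):
    for r in landmark_of("wrist",l)[:2]: print(l,round(r["score"],2),np.round(r["pixel"],1),T(r["pixel"],z))
for r in outline_of("wrist","rack")[:1]:
    m=r["region"];q=cv2.minAreaRect(np.argwhere(m)[:,::-1].astype(np.float32));print(r["bbox"],r["score"],q)
    cv2.imwrite("pics/m_"+sys.argv[2],m.astype(np.uint8)*255)
E
python3 rk.py .11 w9.png; python3 st.py
```

```text
34.625 [ 0.6001 -0.1537  0.211 ] [ 0.3386  0.235  -1.9971] [ 0.0036 -0.1106] yaw 2.880662594535469
rack 0.78 [316.9 150.1] [ 0.0257 -0.0019  0.2111]
pliers 0.66 [318.6 209. ] [-0.0074  0.0004  0.101 ]
pliers_pivot 0.76 [320. 233.] [-0.0059  0.0015  0.047 ]
[273.7, 121.3, 91.3, 62.1] 0.75 ((318.93115234375, 150.10879516601562), (55.389060974121094, 91.30744934082031), 88.63607025146484)
34.875 [ 0.6001 -0.1537  0.211 ] [-0.3716  0.4692 -0.0282  1.0748  0.0035 -0.1088] [ 0.7299  0.5005 -1.5159]
[[-0.9657  0.2597 -0.0001]
 [ 0.2597  0.9657  0.0038]
 [ 0.0011  0.0037 -1.    ]] yaw 2.8788444356932774
```

```bash
python3 - <<'E'
from h import *
np.set_printoptions(precision=5,suppress=True)
c=calibration("wrist");print(c);o=get_obs()
R=Ro.from_quat(o["ee_rot"]).as_matrix()
px=np.array([320,203.]);Z=.2433
pc=np.array([(px[0]-c["cx"])/c["fx"]*Z,(px[1]-c["cy"])/c["fy"]*Z,Z,1]);t=np.array(c["tool_from_camera"])@pc
print(t, R.T@(atz("wrist",px,(R@t[:3]+o["tool_pos"])[2],o)-o["tool_pos"]))
for k in range(3): o=get_obs();print(o["clock"],o["tool_pos"])
# rectified edge map of rack at lip height
im=cv2.imread("pics/w9.png");g=cv2.cvtColor(im,cv2.COLOR_BGR2GRAY)
for y in(312,320,328):print(y,g[118:205,y])
for r in(138,145,152):print(r,g[r,262:376])
for r in(206,209):print("jaw",r,g[r,270:370])
print("jawcol",g[195:225,285],g[195:225,352])
E
```

```text
{'fx': 313.6877529637636, 'fy': 313.6877529637636, 'cx': 320.06187824012665, 'cy': 201.97248054286035, 'tool_from_camera': array([[ 0.00089, -0.95492, -0.29687,  0.07479],
       [ 1.     ,  0.00064,  0.00095,  0.00136],
       [-0.00072, -0.29687,  0.95492, -0.14394],
       [ 0.     ,  0.     ,  0.     ,  1.     ]])}
[0.0018  0.00155 0.08816 1.     ] [0.0018  0.00155 0.08816]
34.875 [ 0.60013 -0.15371  0.21099]
34.875 [ 0.60013 -0.15371  0.21099]
34.875 [ 0.60013 -0.15371  0.21099]
312 [226 227 226 225 226 190 235 255 255 254 254 254 254 254 254 254 254 254
 255 255 207 112 242 255 248 164 174 170 206 185 136 187 255 255 255 255
 255 254 119 171 221 204 205 213 171 116 125 127 123 151 218 235 231 234
 234 222 228 254 247 188 171 178 166 159 159 161 162 164 167 167 169 172
 173 175 177 141 102 110 119 124 126 126 127 127 125 125 125]
320 [196 195 195 197 204 159 235 255 255 255 255 254 254 254 254 254 254 254
 255 255 209 120 244 255 246 164 177 172 204 181 131 180 254 255 254 254
 255 253 121 171 224 203 206 211 168 119 124 125 117 176 229 234 233 234
 235 234 239 253 248 179 159 1
[... 2249 characters left out ...]
255 156 124 129 114  90  93  95]
jaw 209 [208 213 217 220 220 216 212 237 255 255 255 255 204 179 156 158 160 157
 156 154 140 229 255 255 255 235 125 189 204 201 196 191 183 177 181 185
 191 193 188 184 182 186 181 151 127 127 126 128 134 139 140 137 133 131
 129 128 130 130 128 126 127 129 126 124 121 120 117 120 121 121 122 124
 124 106 171 255 255 255 255 222 176 154 160 164 163 163 159 152 224 255
 255 255 255 129  97 106 105 109 109 110]
jawcol [169 168 168 166 172 186 208 184 136 133 248 255 255 255 158 137 143 145
 148 149 142 139 131 161 237 251 247 246 248 248] [ 99 102 102 102 103 107 104 117 135 139 255 255 255 255 160 134 142 146
 147 148 138 133 144 144 160 217 236 239 239 236]
```

Emit:
servo_tool:
  increments:
    - [1.0,-0.1,0.5,0,0.36]
    - [1.2,-0.12,1.0,0,0.36]
    - [0.95,0,1.5,0,0.36]
    - [0,0,1.5,0,0.36]
    - [0,0,0,0,0.36]

```text
clock: 35.5
tool_pos: [0.5686, -0.1473, 0.1648]
ee_rot: [0.131, 0.991, 0.002, -0.001]
contact_force: [-0.4, 0.2, -1.3]
finger_gap: 0.0547
gripper_force: 7.9
```

```bash
python3 rk.py .066 w10.png; python3 - <<'E'
from h import *
g=cv2.cvtColor(cv2.imread("pics/w10.png"),cv2.COLOR_BGR2GRAY)
for c in(285,305,320,335,352):print(c,150,g[150:245,c])
for r in(180,190,198,206):print(r,255,g[r,255:385])
E
```

```text
35.5 [ 0.5686 -0.1473  0.1648] [-0.436   0.1575 -1.3325] [ 0.0035 -0.1176] yaw 2.878329578727074
rack 0.78 [323.2 184.7] [-0.0029  0.0048  0.1648]
pliers 0.59 [319.9 210.4] [-0.0079  0.0015  0.0988]
pliers_pivot 0.64 [318.4 238.5] [-0.0089  0.0005  0.0447]
[269.2, 158.3, 103.4, 68.4] 0.97 ((321.15155029296875, 190.987060546875), (63.02973175048828, 101.7126693725586), 89.35625457763672)
285 150 [187 184 187 193 199 205 208 209 214 216 189 232 254 253 252 252 252 252
 252 252 252 252 252 252 253 255 240 104 120 125 126 126 125 123 114 231
 255 249 192 161 161 145 143 156 159 121  60  56 108 131 129 128 131 132
 118 250 255 255 255 161 138 144 148 148 149 150 148 142 169 237 251 248
 247 249 251 243 233 240 215 174 175 176 168 168 175 176 172 169 170 167
 171 182 197 213 204]
305 150 [217 215 213 209 208 210 211 212 212 215 172 233 255 255 254 254 254 254
 254 254 254 254 254 254 255 255 214 110 122 126 126 126 126 120 140 240
 255 242 171 164 148 221 254 255 254 180  64  60  96 124 123 123 127 110
  93 101 101 102 103 104 103 101 100 119 144 152 151 150 151 154 158 152
 139 133 134 13
[... 2712 characters left out ...]
 157 158 161 163 137 101 105 103 112 112 104 102  92  81  86  70 186 242
 216 215 216 217 217 210 245 255 233 159 169 173 146 100 107 110 113 115
 115 114 115 114]
206 255 [197 200 202 205 208 210 213 216 220 218 217 214 212 211 199 228 254 239
 174 182 181 173 235 255 255 255 255 255 255 255 255 255 255 255 255 255
 255 255 255 255 250  80 100 101 103 102 103 102 103 101 101 102 103 102
 110 116 114 114 115 109  96 112 130 129 122 120 128 126 128 117  99 101
 101 103 102 103 102 103 104 103 103 103 104 105 110 110 100  99 101 152
 255 255 255 255 255 255 255 255 255 255 255 255 255 255 255 255 255 255
 209 205 206 208 205 213 248 255 226 129 158 166 142 101 107 110 113 120
 122 121 118 118]
```

Emit:
servo_tool:
  increments:
    - [-0.08,0.03,0.7,0,0.36]
    - [0,0,0.8,0,0.36]
    - [0,0,0.5,0,0.36]
    - [0,0,0,0,0.36]

```text
clock: 36.25
tool_pos: [0.5695, -0.1471, 0.1453]
ee_rot: [0.131, 0.991, 0.002, -0.001]
contact_force: [-0.4, 0.5, -1.8]
finger_gap: 0.0545
gripper_force: 7.9
```

Emit:
servo_tool:
  increments:
    - [0,0,0.5,0,0.36]
    - [0,0,0.5,0,0.36]
    - [0,0,0,0,0.36]

```text
clock: 36.62
tool_pos: [0.5696, -0.1471, 0.1355]
ee_rot: [0.131, 0.991, 0.002, -0.001]
contact_force: [-0.6, -0.1, -0.3]
finger_gap: 0.0549
gripper_force: 7.9
```

Emit:
servo_tool:
  increments:
    - [0,0,0.4,0,0.36]
    - [0,0,0.4,0,0.36]
    - [0,0,0,0,0.36]

```text
clock: 37.0
tool_pos: [0.5697, -0.1471, 0.1276]
ee_rot: [0.131, 0.991, 0.002, -0.001]
contact_force: [0.5, 0.0, -1.0]
finger_gap: 0.0549
gripper_force: 7.9
```

Emit:
servo_tool:
  increments:
    - [0,0,0.5,0,0.36]
    - [0,0,0.4,0,0.36]
    - [0,0,0,0,0.36]

```text
clock: 37.38
tool_pos: [0.5696, -0.1471, 0.1185]
ee_rot: [0.131, 0.991, 0.002, -0.001]
contact_force: [-0.8, -0.4, -0.4]
finger_gap: 0.055
gripper_force: 7.9
```

Sliding in freely. On to the rails, expected near TCP z ≈ 0.106.

Emit:
servo_tool:
  increments:
    - [0,0,0.5,0,0.36]
    - [0,0,0.4,0,0.36]
    - [0,0,0.2,0,0.36]
    - [0,0,0,0,0.36]

```text
clock: 37.88
tool_pos: [0.5699, -0.1471, 0.1078]
ee_rot: [0.131, 0.991, 0.002, -0.001]
contact_force: [-0.6, -0.0, -1.3]
finger_gap: 0.0548
gripper_force: 7.9
```

Emit:
servo_tool:
  increments:
    - [0,0,0.08,0,0.36]
    - [0,0,0,0,0.36]

```text
clock: 38.12
tool_pos: [0.5701, -0.1472, 0.1073]
ee_rot: [0.131, 0.991, 0.002, -0.0]
contact_force: [-0.4, 0.9, -2.2]
finger_gap: 0.0546
gripper_force: 7.9
```

Emit:
servo_tool:
  increments:
    - [0,0,0.12,0,0.36]
    - [0,0,0,0,0.36]

```text
clock: 38.38
tool_pos: [0.5699, -0.1472, 0.106]
ee_rot: [0.131, 0.991, 0.002, -0.0]
contact_force: [-0.2, -0.1, -1.7]
finger_gap: 0.055
gripper_force: 7.9
```

Emit:
servo_tool:
  increments:
    - [0,0,0.08,0,0.36]
    - [0,0,0,0,0.36]

```text
clock: 38.62
tool_pos: [0.57, -0.1472, 0.1052]
ee_rot: [0.131, 0.991, 0.002, -0.0]
contact_force: [0.9, -0.4, -1.0]
finger_gap: 0.0546
gripper_force: 7.9
```

Emit:
servo_tool:
  increments:
    - [0,0,0.08,0,0.36]
    - [0,0,0,0,0.36]

```text
clock: 38.88
tool_pos: [0.57, -0.1472, 0.1044]
ee_rot: [0.131, 0.991, 0.002, -0.0]
contact_force: [-0.4, -0.5, -0.9]
finger_gap: 0.0548
gripper_force: 7.9
```

Emit:
servo_tool:
  increments:
    - [0,0,0.08,0,0.36]
    - [0,0,0,0,0.36]

```text
clock: 39.12
tool_pos: [0.5704, -0.1473, 0.1042]
ee_rot: [0.131, 0.991, 0.002, 0.0]
contact_force: [-0.7, 0.9, 4.8]
finger_gap: 0.0546
gripper_force: 8.4
```

Emit:
servo_tool:
  increments:
    - [0,0,0,0,0.34]
    - [0,0,0,0,0.3]
    - [0,0,0,0,0.2]
    - [0,0,0,0,0.05]
    - [0,0,0,0,0]
    - [0,0,0,0,0]
    - [0,0,-0.5,0,0]
    - [0,0,-1,0,0]
    - [0,0,-2,0,0]
    - [0,0,-3,0,0]
    - [0,0,-3,0,0]
    - [0,0,-1,0,0]

```text
clock: 40.62
tool_pos: [0.5713, -0.148, 0.2113]
ee_rot: [0.131, 0.991, 0.001, 0.002]
contact_force: [1.0, -0.4, -0.0]
finger_gap: 0.0854
gripper_force: 0.0
```

```bash
python3 - <<'E'
from h import *
np.set_printoptions(precision=4,suppress=True)
o=get_obs();print(o["clock"],o["tool_pos"],o["contact_force"])
for n in("scene","side"):read_camera(n)
for l in("pliers","pliers_grip","pliers_pivot","rack","ring","bearing","bushing","nut"):
    ob=[(n,r[0]["pixel"]) for n in("scene","side") for r in[landmark_of(n,l)] if r]
    print(l,tri(ob) if len(ob)==2 else ob)
E
python3 blob.py
```

```text
40.625 [ 0.5713 -0.148   0.2113] [ 0.9541 -0.3725 -0.01  ]
pliers [ 0.5732 -0.1558  0.0045]
pliers_grip [ 0.5735 -0.1469  0.1213]
pliers_pivot [ 0.5792 -0.1479  0.0537]
rack [ 0.573  -0.1482  0.0015]
ring [ 0.5883  0.0934 -0.0514]
bearing [0.6343 0.0218 0.004 ]
bushing [('side', [272.9, 242.2])]
nut [('side', [310.4, 228.8])]
41.525 [ 0.57   -0.1476  0.2086] [-0.3805 -0.117 ] [ 0.1585 -0.0711  0.5581]
273 176 90 61 0.6
[(np.float64(287.64022346368716), np.float64(210.6659217877095)), (np.float64(352.89354066985646), np.float64(212.5299043062201))]
[array([ 0.5668, -0.1704,  0.125 ]), array([ 0.5813, -0.1225,  0.125 ])] [ 0.574  -0.1465  0.125 ]
turn needed 0.03078736262636917 shift tool [-0.0037  0.0018  0.0836]
pliers_grip [ 0.5764 -0.1493  0.121 ] 0.83
rack [ 0.5761 -0.1476  0.    ] 0.86
```

```bash
python3 -c "from cell import *; print(close_job())"
```

```text
the job is handed in; nothing more can be done
None
```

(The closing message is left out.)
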